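# Put the oil colours back in the paint tray

### The job

Put the four metal oil-paint tubes away in the wooden tray: lay each one flat, lengthwise, on the floor of the compartment whose painted colour card matches its label, either way round. Leave the two white plastic acrylic tubes, which only look like them, lying where they are.

Things in the scene. Friction and masses are not known exactly. Their poses are not given: they have to be found in the camera images.
- oil_yellow: Oil colour: metal tube (silver ends), broad bright yellow label, small black cap. Full, stiff, 65-120 g, 120 mm long along x: flat crimp (35 wide, 4 high) at x -60 mm, cap at x 45 to 60. From x -7 to 38 it is 26 mm wide (y) and 24 high with upright sides: hold it there; behind, it is lower and wider. Origin: mid-length, on its flat underside; z up. Lies at any yaw.
- oil_sienna: Oil colour: metal tube (silver ends), broad red-brown (burnt sienna) label, small black cap. Full, stiff, 65-120 g, 120 mm long along x: flat crimp (35 wide, 4 high) at x -60 mm, cap at x 45 to 60. From x -7 to 38 it is 26 mm wide (y) and 24 high with upright sides: hold it there; behind, it is lower and wider. Origin: mid-length, on its flat underside; z up. Lies at any yaw.
- oil_blue: Oil colour: metal tube (silver ends), broad deep blue label, small black cap. Full, stiff, 65-120 g, 120 mm long along x: flat crimp (35 wide, 4 high) at x -60 mm, cap at x 45 to 60. From x -7 to 38 it is 26 mm wide (y) and 24 high with upright sides: hold it there; behind, it is lower and wider. Origin: mid-length, on its flat underside; z up. Lies at any yaw.
- oil_green: Oil colour: metal tube (silver ends), broad dark green label, small black cap. Full, stiff, 65-120 g, 120 mm long along x: flat crimp (35 wide, 4 high) at x -60 mm, cap at x 45 to 60. From x -7 to 38 it is 26 mm wide (y) and 24 high with upright sides: hold it there; behind, it is lower and wider. Origin: mid-length, on its flat underside; z up. Lies at any yaw.
- acrylic_yellow: Acrylic colour, a look-alike: white plastic tube (white ends), the same broad bright yellow label, wide white cap 24 mm across. Size, shape and origin as the oil tubes.
- acrylic_blue: Acrylic colour, a look-alike: white plastic tube (white ends), the same broad deep blue label, wide white cap 24 mm across. Size, shape and origin as the oil tubes.
- card_yellow: Card painted bright yellow with a white border, 26 x 56 x 2 mm, on the ledge at the head of its tray compartment. Origin: mid-underside, 20 mm over the table. In this frame its compartment's middle is at x -94 mm, y 0, floor z -15; 152 long (x), 68 wide. Pitch along y 74 mm. Above the floor: battens between compartments 8 mm, ledge 15, outer walls 21. Tray (fixed) 196 x 312.
- card_sienna: Card painted red-brown (burnt sienna) with a white border, 26 x 56 x 2 mm, on the ledge at the head of its tray compartment. Origin: mid-underside, 20 mm over the table. In this frame its compartment's middle is at x -94 mm, y 0, floor z -15; 152 long (x), 68 wide. Pitch along y 74 mm. Above the floor: battens between compartments 8 mm, ledge 15, outer walls 21. Tray (fixed) 196 x 312.
- card_blue: Card painted deep blue with a white border, 26 x 56 x 2 mm, on the ledge at the head of its tray compartment. Origin: mid-underside, 20 mm over the table. In this frame its compartment's middle is at x -94 mm, y 0, floor z -15; 152 long (x), 68 wide. Pitch along y 74 mm. Above the floor: battens between compartments 8 mm, ledge 15, outer walls 21. Tray (fixed) 196 x 312.
- card_green: Card painted dark green with a white border, 26 x 56 x 2 mm, on the ledge at the head of its tray compartment. Origin: mid-underside, 20 mm over the table. In this frame its compartment's middle is at x -94 mm, y 0, floor z -15; 152 long (x), 68 wide. Pitch along y 74 mm. Above the floor: battens between compartments 8 mm, ledge 15, outer walls 21. Tray (fixed) 196 x 312.
Things that resemble listed ones, but are neither listed nor needed, are in the scene too. Leave any pink look-alike of the oil_green alone. Leave any pink look-alike of the oil_sienna alone.

How it is judged:
By the outcome, as a careful person would: the job done as asked, in the order asked, and still so for the second after the job is handed in, with the robot touching nothing.
It also fails if it takes over 99 s, if anything falls off the work surface, if the arm or the gripper's body presses on something with over 40 N, if the wrist force passes 120 N, or if a joint passes its speed limit or range.

### The arm

A 6-joint arm with a two-finger parallel gripper is mounted at the origin on the work surface. World frame = base frame: x ahead of the robot, y to its left, z up, the work surface at z = 0. Lengths are in m, angles in rad, forces in N, time in s.
With the tool pointing down it reaches from about 0.25 to 0.725 m from the base axis. Payload 4 kg.
Tool frame: the origin (TCP) lies midway between the tips of the shut fingers; the grasp point (between the pads) lies 19 mm behind it; z points along the fingers, y is the line along which they close (so a half turn about z gives the same grasp; the last joint's range is limited). The gripper opens to 85 mm and grips with 20 to 120 N. Pads are 22 mm wide; open, the fingers measure 114 mm over their backs; the gripper's body (76 mm by 85 mm) begins 54 mm behind the grasp point. The pads swing forward as they close: fully open they stand 13 mm farther back than shut.
Start: joints at [-1.346, 0.241, 0.005, 1.335, 0, 1.571], TCP at [0.111, -0.487, 0.231] pointing down, gripper open.
Joint ranges: [-2.72, 2.72], [-1.05, 1.87], [-1.09, 1.28], [-1.99, 2.15], [-1.42, 1.44], [-3.14, 3.14]. Speed limits (rad/s): [2.79, 2.79, 3.14, 3.14, 3.14, 3.14].

### API

Orientations are given as a rotation vector (axis times angle).
In Python, from station import state, viewer, bot gives the robot as it stands.
- The arm moves only by the tool drive_tool, never from a script. Its argument "increments" is a list of rows, each a list of 5 numbers: the closure, from -1 (fully open) to 1 (shut), then the shift along the world's x, y, z in cm, then the turn about the world's z in rad. In form: [[fingers, x, y, z, twist], ...]. A call has exactly 8 rows; each row shifts and turns the commanded pose from where the row before left it; what a row does not reach is not made up. A row lasts 1/12 s, in which the tool goes at most 41.7 mm and 7.16 degrees, less where a joint would pass 70% of its speed; a pose out of reach is approached as far as the arm can. A call is refused whole if a number of a shift passes 4.17 or a number of a turn 0.125, either way. A call with a gripper value outside its range is refused whole. The fingers move at their own pace and stop on an object; the grip force is fixed at half the most. Time passes only in rows, so rows that do not move let the fingers close, or fill a call up. It gives the time, the measured TCP pose, the force, the opening and the grip force at its end, in the units of the state.
- state(): the state, without advancing time (a new reading comes with each control period).
- viewer.read_camera(name): name is "side" or "top"; returns a dict with "pixels" (384x512x3 uint8, red, green, blue), "fx", "fy", "cx", "cy" (pixels), "R" (3x3) and "t" (3): a world point X has camera coordinates R X + t. Camera axes: x right, y down, z forward; pixel columns grow to the right and rows downward; lengths in m; the calibration is good to about 2 mm. A picture is of the moment at which its call begins. There is no depth.
- bot.close_job(): hands the job in; it is judged then, once.
The state is a dict: "t": time; "joint_positions": joint angles; "dq": joint speeds; "joint_torque": joint torques, N m; "ee_pos": TCP position; "tool_rot": TCP orientation; "contact_force": force on the tool from outside, world axes, zero at the start; "moment": the same for the moment, N m; "grip_width": finger opening in m; "finger_force": force on a finger pad.
Only numpy, scipy, OpenCV 4.12 (cv2) and the standard library are available. Lean on these libraries where they do the work, as an engineer would, in place of code of your own. Each camera call takes 0.05 s, during which the arm holds its last target. There are 200 camera calls.

## Working session

There is one attempt and no reset: what is moved stays moved. The work goes in short steps, Python scripts to look and compute and a tool call to move; the robot and the scene stay as the last step left them, time stands still between calls to the robot, and variables do not carry over. Pictures are saved under pics/ and viewed, at most 14 in all, crops included, and the job is handed in when it is done.

Besides the shell and the picture viewer there is one more tool, called after ">>>" by a JSON object that holds its "op" and its "data". drive_tool: Moves the arm, as the interface text tells. Its arguments: {"type":"object","properties":{"increments":{"type":"array","items":{"type":"array","items":{"type":"number"}}}},"required":["increments"]}

```bash
ls; mkdir -p pics
python3 - <<'E'
from station import state, viewer
import cv2
s=state(); print({k:s[k] for k in('t','ee_pos','tool_rot','grip_width')})
for n in('top','side'):
    c=viewer.read_camera(n); cv2.imwrite(f'pics/{n}0.png',c['pixels'][:,:,::-1])
    print(n,c['fx'],c['cx'],c['cy'],c['R'],c['t'])
E
```

```text
pics
{'t': 0.0, 'ee_pos': array([ 0.11130688, -0.48680222,  0.23041541]), 'tool_rot': array([-3.11971000e+00, -3.52133176e-01,  3.84871731e-04]), 'grip_width': 0.08562604074476309}
top 426.8545591528866 257.7740047404742 186.2341581116902 [[-0.0078387  -0.99981653 -0.0174772 ]
 [-0.99665562  0.00923321 -0.08119307]
 [ 0.08133955  0.0167823  -0.99654515]] [0.11841095 0.43012844 1.20346231]
side 488.8742380367993 259.7584719855162 190.8847578979967 [[ 0.99934807 -0.03440866 -0.01093032]
 [-0.02867007 -0.57235355 -0.81950561]
 [ 0.02194209  0.81928473 -0.57296691]] [-0.40125171  0.09740921  1.29329469]
```

View pics/top0.png

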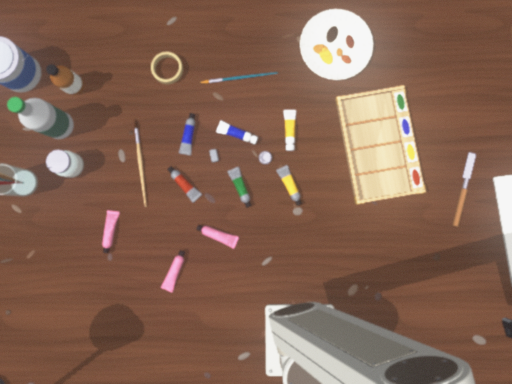

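View pics/side0.png

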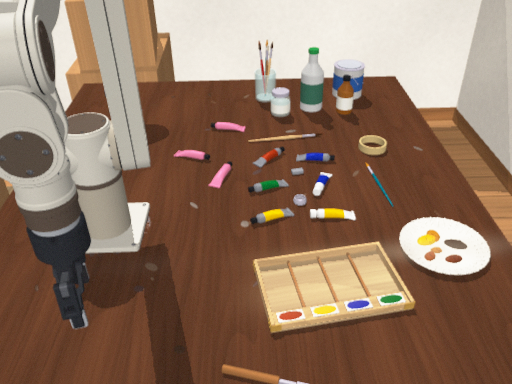

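The top view shows the oil tubes: blue (188,134), sienna (184,184), green (239,187) and yellow (289,184). The acrylics are at (237,132) and (290,130). The cards run green (402,102), blue (407,127), yellow (411,152), sienna (416,177).

```bash
cat > h.py <<'E'
import cv2, numpy as np
from station import state, viewer
def ray(c,uv,z):
    d=np.c_[(uv[:,0]-c['cx'])/c['fx'],(uv[:,1]-c['cy'])/c['fy'],np.ones(len(uv))]@c['R']
    o=-c['R'].T@c['t']; return (o+d*((z-o[2])/d[:,2])[:,None])[:,:2]
def blob(c,seed,box,z,m):
    n,l,st,ce=cv2.connectedComponentsWithStats(m.astype(np.uint8),connectivity=4)
    w=l[seed[1]-3:seed[1]+4,seed[0]-3:seed[0]+4]; w=w[w>0]
    if not len(w): return None,None
    L=l==np.bincount(w).argmax(); v,u=np.nonzero(L); return ray(c,np.c_[u,v].astype(float),z),L
E
python3 - <<'E'
from h import *
c=viewer.read_camera('top'); im=c['pixels']; hsv=cv2.cvtColor(im,cv2.COLOR_RGB2HSV); lab=cv2.cvtColor(im,cv2.COLOR_RGB2LAB).astype(int)
bg=np.median(lab[60:300,90:330].reshape(-1,3),0); print(bg)
D=np.linalg.norm(lab-bg,axis=2); vis=im[100:220,140:330].copy()
mask=(D>28)&(lab[...,0]>bg[0]-12)
allm=np.zeros(mask.shape,bool)
for n,s in dict(blue=(188,134),sienna=(184,184),green=(239,187),yellow=(289,184),ablue=(237,132),ayel=(290,130)).items():
    P,L=blob(c,s,None,.012,mask); allm|=L
    m=P.mean(0); ax=np.linalg.svd(P-m,full_matrices=False)[2][0]; q=(P-m)@ax
    w=(P-m)@np.array([-ax[1],ax[0]])
    a=m+ax*q.min(); b=m+ax*q.max()
    print(n,len(P),'mean',m.round(3),'ends',a.round(3),b.round(3),'len',np.ptp(q).round(3),'wid',np.ptp(w).round(3),'ang',np.arctan2(ax[1],ax[0]).round(3), 'wid at ends',np.ptp(w[q<q.min()+.02]).round(3),np.ptp(w[q>q.max()-.02]).round(3))
for n,s in dict(green=(402,102),blue=(407,127),yellow=(411,152),sienna=(416,177)).items():
    m=(hsv[...,1]>120)&(abs(lab-lab[s[1],s[0]]).sum(2)<90)
    P,L=blob(c,s,None,.022,m); print('card',n,len(P),P.mean(0).round(4))
vis=np.hstack([vis,np.where(allm[100:220,140:330,None],vis,0)])
cv2.imwrite('pics/m1.png',cv2.resize(vis[:,:,::-1],None,fx=2.1,fy=2.1,interpolation=0))
E
```

```text
[102. 142. 145.]
blue 316 mean [0.574 0.323] ends [0.634 0.315] [0.526 0.329] len 0.109 wid 0.036 ang 3.011 wid at ends 0.024 0.036
sienna 316 mean [0.432 0.323] ends [0.476 0.365] [0.398 0.291] len 0.108 wid 0.037 ang -2.379 wid at ends 0.025 0.037
green 356 mean [0.441 0.17 ] ends [0.485 0.189] [0.387 0.148] len 0.106 wid 0.036 ang -2.752 wid at ends 0.036 0.026
yellow 396 mean [0.443 0.027] ends [0.488 0.048] [0.391 0.003] len 0.107 wid 0.036 ang -2.714 wid at ends 0.036 0.026
ablue 451 mean [0.59 0.18] ends [0.565 0.117] [0.611 0.233] len 0.126 wid 0.041 ang 1.194 wid at ends 0.028 0.041
ayel 471 mean [0.601 0.022] ends [0.657 0.021] [0.536 0.022] len 0.121 wid 0.041 ang 3.132 wid at ends 0.041 0.026Traceback (most recent call last):
  File "<stdin>", line 15, in <module>
TypeError: object of type 'NoneType' has no len()
```

Run:
```python
from h import *
c=viewer.read_camera('top'); im=c['pixels']; hsv=cv2.cvtColor(im,cv2.COLOR_RGB2HSV)
C={}
for n,s,lo,hi in (('green',(402,102),40,90),('blue',(407,127),100,135),('yellow',(411,152),24,36),('sienna',(416,177),0,10)):
    h=hsv[...,0].astype(int); m=(h>=lo)&(h<=hi)&(hsv[...,1]>130)
    m&=np.hypot(*(np.indices(m.shape)-np.array([s[1],s[0]])[:,None,None]))<14
    v,u=np.nonzero(m); P=ray(c,np.c_[u,v].astype(float),.022); C[n]=P.mean(0); print(n,len(P),C[n].round(4))
A=np.array(list(C.values())); k=np.arange(4)
sl=np.polyfit(k,A,1); print('pitch',np.linalg.norm(sl[0])); d=sl[0]/np.linalg.norm(sl[0])
x=np.array([-d[1],d[0]]); x*=-np.sign(x[1]); print('x axis',x, 'finger angle',np.arctan2(d[1],d[0]))
for n,i in zip(C,k): print('comp',n,(sl[1]+d*.074*(i-1.5)+sl[0]*1.5-.094*x).round(4))
```

```text
green 0 [nan nan]
blue 43 [ 0.5998 -0.3103]
yellow 57 [ 0.5259 -0.3224]
sienna 59 [ 0.4533 -0.3341]
pitch nan
x axis [nan nan] finger angle nan
comp green [nan nan]
comp blue [nan nan]
comp yellow [nan nan]
comp sienna [nan nan]<stdin>:7: RuntimeWarning: Mean of empty slice.
  ret = um.true_divide(
```

>>> {"op": "drive_tool", "data": {"increments": [[-1,4,4,0,0.12],[-1,4,4,0,0.08],[-1,4,4,0,0],[-1,4,4,0,0],[-1,4,4,0,0],[-1,4,4,0,0],[-1,4,4,0,0],[-1,3,4,0,0]]}}

```text
t: 0.87
ee_pos: [0.3442, -0.2465, 0.2314]
tool_rot: [3.07, 0.662, 0.001]
contact_force: [0.7, -0.6, -0.5]
grip_width: 0.0856
finger_force: 0.0
```

>>> {"op": "drive_tool", "data": {"increments": [[-0.4,0.97,3.3,-1.5,0],[-0.4,0.97,3.3,-1.5,0],[-0.4,0.97,3.3,-1.5,0],[-0.4,0.97,3.3,-1.5,0],[-0.4,0.97,3.3,-1.5,0],[-0.4,0.97,3.3,-1.5,0],[-0.4,0.97,3.3,-1.5,0],[-0.4,0.97,3.3,-1.5,0]]}}

```text
t: 1.53
ee_pos: [0.4204, 0.0179, 0.1107]
tool_rot: [3.071, 0.662, 0.001]
contact_force: [0.5, -0.5, 0.6]
grip_width: 0.0597
finger_force: 0.0
```

Run:
```python
from h import *
s=state(); print(s['ee_pos'],s['tool_rot'],s['grip_width'],s['joint_positions'])
c=viewer.read_camera('side'); cv2.imwrite('pics/s1.png',cv2.resize(c['pixels'][100:300,150:400,::-1],None,fx=2.5,fy=2.5))
```

```text
[0.42037425 0.0178725  0.11070219] [3.07082658e+00 6.62350361e-01 6.52682618e-04] 0.059682811066652255 [ 4.25435295e-02  1.83956884e-01 -4.02899337e-01  9.83505799e-01
 -7.40706645e-05  2.75926266e+00]
```

View pics/s1.png

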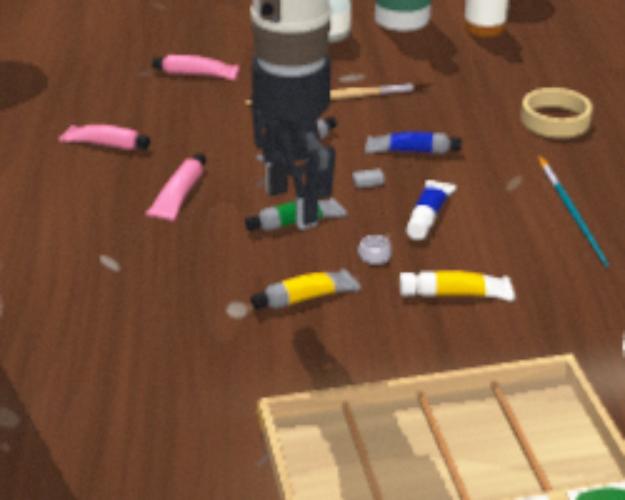

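The gripper hovers above the yellow tube, whose crop position is (305,290), with the fingers straddling its line. I'll go down and close.

>>> {"op": "drive_tool", "data": {"increments": [[-0.4,0.1,0,-3,0],[-0.4,0,0,-3,0],[-0.4,0,0,-3,0],[-0.4,0,0,-2,0],[-0.4,0,0,0,0],[1,0,0,0,0],[1,0,0,0,0],[1,0,0,0,0]]}}

```text
t: 2.25
ee_pos: [0.423, 0.016, 0.003]
tool_rot: [3.07, 0.662, 0.005]
contact_force: [-5.3, 0.3, 4.9]
grip_width: 0.025
finger_force: 59.1
```

>>> {"op": "drive_tool", "data": {"increments": [[1,0,0,0,0],[1,0,0,0,0],[1,0,0,0,0],[1,0,0,1,0],[1,0,0,2,0],[1,0,0,3,0],[1,0,0,3,0],[1,0,0,0,0]]}}

```text
t: 2.92
ee_pos: [0.4256, 0.0163, 0.097]
tool_rot: [3.069, 0.662, 0.017]
contact_force: [0.7, -0.3, -0.1]
grip_width: 0.025
finger_force: 59.0
```

>>> {"op": "drive_tool", "data": {"increments": [[1,1.1,-3.2,0,0.12],[1,1.1,-3.2,0,0.12],[1,1.1,-3.2,0,0.12],[1,1.1,-3.2,0,0.12],[1,1.1,-3.2,0,0.12],[1,1.1,-3.2,0,0.12],[1,1.1,-3.2,0,0.12],[1,1.1,-3.2,0,0.12]]}}

```text
t: 3.58
ee_pos: [0.5082, -0.2376, 0.0913]
tool_rot: [2.427, 1.995, 0.0]
contact_force: [1.6, 0.6, -1.0]
grip_width: 0.0252
finger_force: 59.1
```

>>> {"op": "drive_tool", "data": {"increments": [[1,0,0,0,0.12],[1,0,0,0,0.12],[1,0,0,0,0.1],[1,0,0,-2,0],[1,0,0,-2,0],[1,0,0,0,0],[1,0,0,0,0],[1,0,0,0,0]]}}

```text
t: 4.25
ee_pos: [0.5084, -0.236, 0.052]
tool_rot: [2.061, 2.37, 0.0]
contact_force: [0.7, 0.9, -0.6]
grip_width: 0.0253
finger_force: 59.2
```

Run:
```python
from h import *
s=state(); print(s['ee_pos'],s['tool_rot'],s['joint_positions'],s['contact_force'])
t=viewer.read_camera('top')['pixels'][60:240,300:460,::-1]
c=viewer.read_camera('side')['pixels'][190:370,220:440,::-1]
cv2.imwrite('pics/p1.png',cv2.resize(np.hstack([t,c]),None,fx=2.1,fy=2.1))
```

```text
[ 0.50844108 -0.23600554  0.05198931] [2.06074113e+00 2.37043485e+00 3.26885009e-04] [-4.34591910e-01  4.96195699e-01 -1.13668163e-01  9.60264729e-01
  2.38872439e-05  9.96651874e-01] [ 0.67305103  0.91520209 -0.64452007]
```

View pics/p1.png

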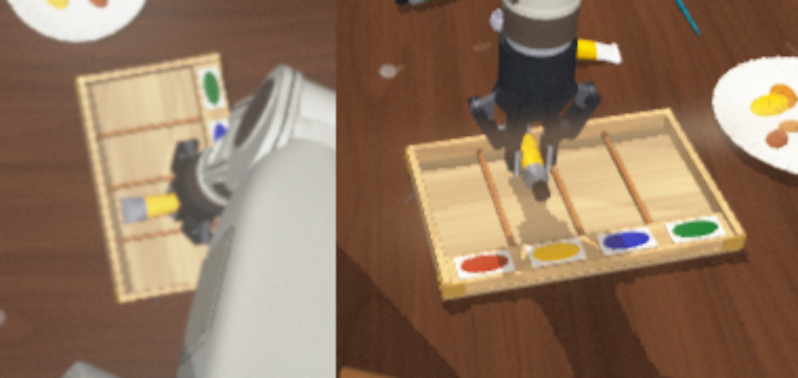

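The yellow tube is held level over the yellow compartment: top crop (150,205), side crop (535,165).

>>> {"op": "drive_tool", "data": {"increments": [[1,0.4,-0.5,-2,0.02],[1,0,0,-1.5,0],[1,0,0,-0.7,0],[1,0,0,0,0],[0.2,0,0,0,0],[0.2,0,0,0,0],[0.2,0,0,0,0],[0.2,0,0,0,0]]}}

```text
t: 5.02
ee_pos: [0.5125, -0.241, 0.0101]
tool_rot: [2.037, 2.391, 0.0]
contact_force: [-0.5, -0.2, 0.0]
grip_width: 0.0344
finger_force: 0.0
```

>>> {"op": "drive_tool", "data": {"increments": [[0.2,0,0,1,0],[0.2,0,0,3,0],[0.2,0,0,4,0],[-0.4,-1,3,1,-0.12],[-0.4,-1,3.8,0,-0.12],[-0.4,-1,3.8,0,-0.12],[-0.4,-1,3.8,0,-0.12],[-0.4,-1,3.8,0,-0.12]]}}

```text
t: 5.68
ee_pos: [0.4629, -0.0615, 0.1006]
tool_rot: [2.647, 1.691, 0.002]
contact_force: [-0.4, -0.2, 0.2]
grip_width: 0.06
finger_force: 0.0
```

>>> {"op": "drive_tool", "data": {"increments": [[-0.4,-0.6,3,0,-0.12],[-0.4,-0.6,3,0,-0.12],[-0.4,-0.6,3,0,-0.12],[-0.4,-0.6,3,0,-0.12],[-0.4,-0.6,3,0,-0.12],[-0.4,-0.6,3,0,-0.12],[-0.4,-0.6,3,-1,0],[-0.4,0,0.5,-2,0]]}}

```text
t: 6.35
ee_pos: [0.424, 0.1532, 0.0723]
tool_rot: [-3.062, -0.689, -0.012]
contact_force: [0.1, 0.5, -0.4]
grip_width: 0.0597
finger_force: 0.0
```

Run:
```python
from h import *
s=state(); print(s['ee_pos'],s['tool_rot'],s['joint_positions'][5],s['contact_force'])
t=viewer.read_camera('top')['pixels'][60:240,280:440,::-1]
c=viewer.read_camera('side')['pixels'][130:310,220:440,::-1]
cv2.imwrite('pics/p2.png',cv2.resize(np.hstack([t,c]),None,fx=2.1,fy=2.1))
```

```text
[0.4240203  0.15316606 0.07225994] [-3.06224572 -0.68899595 -0.01176931] 3.0443888512585255 [ 0.11019533  0.47734786 -0.44508796]
```

View pics/p2.png

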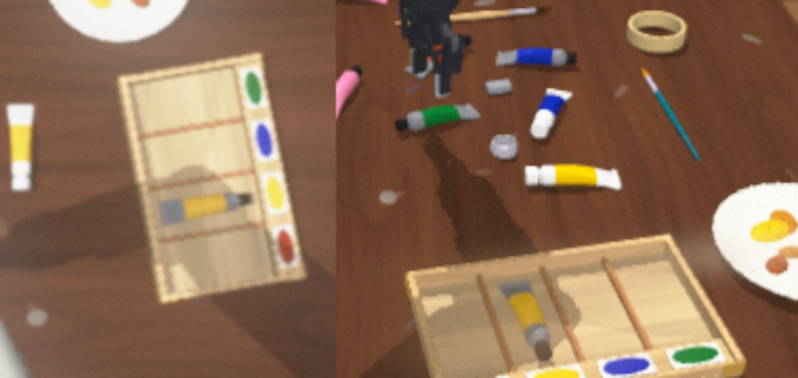

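The yellow tube lies flat in its compartment, top crop (205,208). Next is green.

>>> {"op": "drive_tool", "data": {"increments": [[-0.4,-0.6,0.8,-1,-0.02],[-0.4,0,0,-3,0],[-0.4,0,0,-3,0],[-0.4,0,0,0,0],[1,0,0,0,0],[1,0,0,0,0],[1,0,0,0,0],[1,0,0,0,0]]}}

```text
t: 7.12
ee_pos: [0.4182, 0.1568, 0.0016]
tool_rot: [-3.073, -0.651, -0.007]
contact_force: [-1.3, -0.0, 5.7]
grip_width: 0.0252
finger_force: 59.7
```

>>> {"op": "drive_tool", "data": {"increments": [[1,0,0,0,0],[1,0,0,0,0],[1,0,0,1,0],[1,0,0,3,0],[1,0,0,3,0],[1,0,0,2,0],[1,2,-3,0,0.12],[1,2,-3,0,0.12]]}}

```text
t: 7.78
ee_pos: [0.4556, 0.1013, 0.0925]
tool_rot: [2.975, 1.006, 0.01]
contact_force: [-0.6, 0.0, -1.8]
grip_width: 0.0253
finger_force: 59.1
```

>>> {"op": "drive_tool", "data": {"increments": [[1,2,-3.2,0,0.12],[1,2,-3.2,0,0.12],[1,2,-3.2,0,0.12],[1,2,-3.2,0,0.12],[1,2,-3.2,0,0.12],[1,2,-3.2,0,0.12],[1,2,-3.2,0,0.12],[1,2,-3.2,0,0.12]]}}

```text
t: 8.45
ee_pos: [0.6127, -0.1541, 0.0905]
tool_rot: [2.193, 2.248, 0.001]
contact_force: [1.5, 1.2, 0.1]
grip_width: 0.0255
finger_force: 59.1
```

>>> {"op": "drive_tool", "data": {"increments": [[1,2,-3,0,0.1],[1,2,-2.8,0,0],[1,0,0,-1,0],[1,0,0,-2,0],[1,0,0,-1,0],[1,0,0,0,0],[1,0,0,0,0],[1,0,0,0,0]]}}

```text
t: 9.12
ee_pos: [0.6522, -0.2097, 0.0506]
tool_rot: [2.083, 2.35, 0.001]
contact_force: [0.5, 0.1, -0.6]
grip_width: 0.0249
finger_force: 59.3
```

>>> {"op": "drive_tool", "data": {"increments": [[1,0.8,-0.8,-1,0.04],[1,0,0,-2,0],[1,0,0,-1.1,0],[1,0,0,0,0],[1,0,0,0,0],[0.2,0,0,0,0],[0.2,0,0,0,0],[0.2,0,0,0,0]]}}

```text
t: 9.78
ee_pos: [0.6602, -0.2181, 0.0093]
tool_rot: [2.037, 2.391, 0.001]
contact_force: [0.2, -0.4, -0.1]
grip_width: 0.0341
finger_force: 0.0
```

>>> {"op": "drive_tool", "data": {"increments": [[0.2,0,0,1,0],[0.2,0,0,3,0],[0.2,0,0,4,0],[-0.4,-2,2,1,-0.12],[-0.4,-1.5,3.6,0,-0.12],[-0.4,-1.5,3.6,0,-0.12],[-0.4,-1.5,3.6,0,-0.12],[-0.4,-1.5,3.6,0,-0.12]]}}

```text
t: 10.45
ee_pos: [0.5793, -0.053, 0.0999]
tool_rot: [2.658, 1.672, 0.003]
contact_force: [0.8, 1.4, -0.5]
grip_width: 0.0601
finger_force: 0.0
```

>>> {"op": "drive_tool", "data": {"increments": [[-0.4,-1,4,0,-0.12],[-0.4,-1,4,0,-0.12],[-0.4,-1,4,0,-0.12],[-0.4,-1,4,0,0],[-0.4,-1,4,0,0],[-0.4,-1,4,0,0],[-0.4,-1,4,0,0],[-0.4,-1,4,0,0]]}}

```text
t: 11.12
ee_pos: [0.5007, 0.2633, 0.0998]
tool_rot: [-2.903, -1.2, -0.003]
contact_force: [1.4, 0.3, -0.5]
grip_width: 0.06
finger_force: 0.0
```

Run:
```python
from h import *
s=state(); print(s['ee_pos'],s['tool_rot'],s['joint_positions'],s['contact_force'])
t=viewer.read_camera('top')['pixels'][60:240,280:440,::-1]
c=viewer.read_camera('side')['pixels'][130:310,200:420,::-1]
cv2.imwrite('pics/p3.png',cv2.resize(np.hstack([t,c]),None,fx=2.1,fy=2.1))
```

```text
[0.50073566 0.26331545 0.09984294] [-2.90317729 -1.20026868 -0.00296238] [ 4.84168269e-01  4.55129300e-01 -4.03137735e-02  1.07346779e+00
 -9.23195150e-05  2.84169591e+00] [ 1.40674239  0.25618552 -0.46967089]
```

View pics/p3.png

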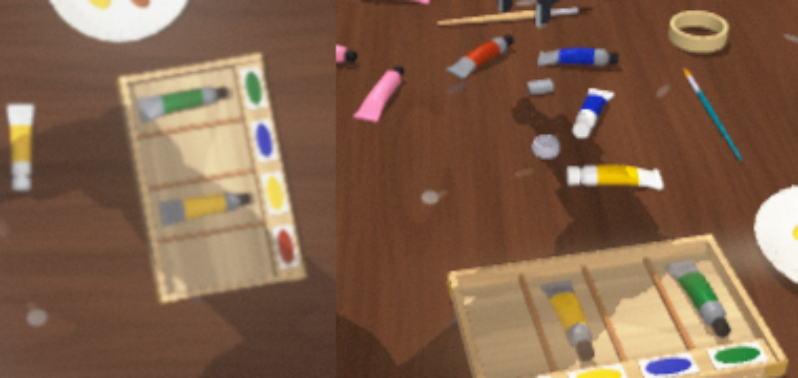

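Green and yellow lie flat in the right compartments. Next is sienna.

>>> {"op": "drive_tool", "data": {"increments": [[-0.4,-2,3,0,-0.02],[-0.4,-2,3,0,0],[-0.4,-1,1.4,-1,0],[-0.4,0,0,-2,0],[-0.4,0,0,-1,0],[-0.4,0,0,0,0],[-0.4,0,0,0,0],[-0.4,0,0,0,0]]}}

```text
t: 11.88
ee_pos: [0.4522, 0.3348, 0.0592]
tool_rot: [-2.916, -1.169, -0.002]
contact_force: [0.1, -0.2, -0.5]
grip_width: 0.0597
finger_force: 0.0
```

>>> {"op": "drive_tool", "data": {"increments": [[-0.4,-0.1,0.6,-1,0],[-0.4,0,0,-3,0],[-0.4,0,0,-1.7,0],[-0.4,0,0,0,0],[1,0,0,0,0],[1,0,0,0,0],[1,0,0,0,0],[1,0,0,0,0]]}}

```text
t: 12.55
ee_pos: [0.4515, 0.3423, 0.0032]
tool_rot: [-2.914, -1.171, -0.006]
contact_force: [0.7, 1.6, 7.3]
grip_width: 0.0249
finger_force: 60.6
```

>>> {"op": "drive_tool", "data": {"increments": [[1,0,0,0,0],[1,0,0,0,0],[1,0,0,1,0],[1,0,0,3,0],[1,0,0,3,0],[1,0,0,2,0],[1,0,-4,0,0.12],[1,0,-4,0,0.12]]}}

```text
t: 13.22
ee_pos: [0.4515, 0.263, 0.0939]
tool_rot: [-2.747, -1.525, -0.009]
contact_force: [-0.2, -0.6, -2.3]
grip_width: 0.0254
finger_force: 59.3
```

>>> {"op": "drive_tool", "data": {"increments": [[1,0,-4,0,0.12],[1,0,-4,0,0.12],[1,0,-4,0,0.12],[1,0,-4,0,0.12],[1,0,-4,0,0.12],[1,0,-4,0,0.12],[1,0,-4,0,0],[1,0,-4,0,0]]}}

```text
t: 13.88
ee_pos: [0.4503, -0.0411, 0.092]
tool_rot: [2.112, 2.326, 0.0]
contact_force: [1.3, 0.1, -1.2]
grip_width: 0.0255
finger_force: 59.4
```

>>> {"op": "drive_tool", "data": {"increments": [[1,-0.3,-3.8,0,0.06],[1,-0.3,-3.8,0,0],[1,-0.3,-3.8,0,0],[1,-0.3,-3.8,0,0],[1,-0.2,-3.2,-1,0],[1,0,0,-3,0],[1,0,0,0,0],[1,0,0,0,0]]}}

```text
t: 14.55
ee_pos: [0.4348, -0.2229, 0.0504]
tool_rot: [-2.04, -2.382, 0.001]
contact_force: [-0.1, -0.1, -0.3]
grip_width: 0.0251
finger_force: 59.4
```

>>> {"op": "drive_tool", "data": {"increments": [[1,0.1,-0.6,-1,0],[1,0,0,-2,0],[1,0,0,-1,0],[1,0,0,0,0],[1,0,0,0,0],[0.2,0,0,0,0],[0.2,0,0,0,0],[0.2,0,0,0,0]]}}

```text
t: 15.22
ee_pos: [0.4388, -0.2299, 0.0124]
tool_rot: [2.04, 2.386, 0.001]
contact_force: [-0.0, 0.2, -0.9]
grip_width: 0.0342
finger_force: 0.0
```

>>> {"op": "drive_tool", "data": {"increments": [[0.2,0,0,1,0],[0.2,0,0,3,0],[0.2,0,0,4,0],[-0.4,1,3,2,0.12],[-0.4,1,3.8,0,0.12],[-0.4,1,3.8,0,0.12],[-0.4,1,3.8,0,0.12],[-0.4,1,3.8,0,0.12]]}}

```text
t: 15.88
ee_pos: [0.4886, -0.0462, 0.1131]
tool_rot: [1.237, 2.885, 0.001]
contact_force: [0.4, -1.0, 0.2]
grip_width: 0.06
finger_force: 0.0
```

>>> {"op": "drive_tool", "data": {"increments": [[-0.4,1,3.8,0,0.12],[-0.4,1,3.8,0,0.12],[-0.4,1,3.8,0,0.12],[-0.4,1,3.8,0,0.12],[-0.4,1,3.8,0,0.12],[-0.4,1,3.8,0,0.08],[-0.4,1,3.8,0,0],[-0.4,1,3.8,0,0]]}}

```text
t: 16.55
ee_pos: [0.5682, 0.2584, 0.1129]
tool_rot: [0.211, 3.133, 0.001]
contact_force: [0.3, -0.0, -0.0]
grip_width: 0.0594
finger_force: 0.0
```

Run:
```python
from h import *
s=state(); print(s['ee_pos'],s['tool_rot'],s['joint_positions'],s['contact_force'])
t=viewer.read_camera('top')['pixels'][60:240,280:440,::-1]
c=viewer.read_camera('side')['pixels'][130:310,200:420,::-1]
cv2.imwrite('pics/p4.png',cv2.resize(np.hstack([t,c]),None,fx=2.1,fy=2.1))
```

```text
[0.5682432  0.25844313 0.11285339] [2.11475086e-01 3.13320310e+00 9.17201367e-04] [ 4.26888145e-01  5.53099085e-01  1.59563507e-01  1.17587374e+00
 -8.38918700e-05  5.61673369e-01] [ 0.25141863 -0.01672056 -0.01193918]
```

View pics/p4.png

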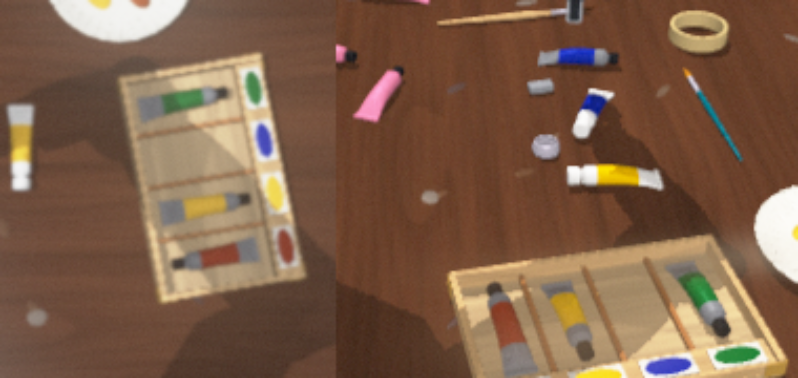

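Three tubes are placed. Next is blue.

>>> {"op": "drive_tool", "data": {"increments": [[-0.4,1.5,3,0,0],[-0.4,1.5,2.8,-1,0],[-0.4,0,0,-2,0],[-0.4,0,0,-2,0],[-0.4,0,0,0,0],[-0.4,0,0,0,0],[-0.4,0,0,0,0],[-0.4,0,0,0,0]]}}

```text
t: 17.32
ee_pos: [0.5991, 0.3143, 0.0638]
tool_rot: [0.213, 3.132, 0.003]
contact_force: [0.1, 0.1, 0.0]
grip_width: 0.0603
finger_force: 0.0
```

>>> {"op": "drive_tool", "data": {"increments": [[-0.4,0,0.5,-1,0],[-0.4,0,0,-3,0],[-0.4,0,0,-2.2,0],[-0.4,0,0,0,0],[1,0,0,0,0],[1,0,0,0,0],[1,0,0,0,0],[1,0,0,0,0]]}}

```text
t: 17.98
ee_pos: [0.5989, 0.3198, 0.0012]
tool_rot: [0.212, 3.132, 0.002]
contact_force: [1.1, -0.6, 6.4]
grip_width: 0.0252
finger_force: 61.5
```

>>> {"op": "drive_tool", "data": {"increments": [[1,0,0,0,0],[1,0,0,0,0],[1,0,0,1,0],[1,0,0,3,0],[1,0,0,3,0],[1,0,0,2,0],[1,0,-4,0,-0.12],[1,0,-4,0,-0.12]]}}

```text
t: 18.65
ee_pos: [0.5991, 0.2414, 0.092]
tool_rot: [0.586, 3.082, 0.005]
contact_force: [0.3, -1.0, -1.5]
grip_width: 0.0248
finger_force: 60.3
```

>>> {"op": "drive_tool", "data": {"increments": [[1,0,-4,0,-0.12],[1,0,-4,0,-0.12],[1,0,-4,0,-0.12],[1,0,-4,0,-0.12],[1,0,-4,0,-0.12],[1,0,-4,0,-0.12],[1,0,-4,0,-0.12],[1,0,-4,0,-0.12]]}}

```text
t: 19.32
ee_pos: [0.5973, -0.0824, 0.0897]
tool_rot: [-1.952, -2.461, 0.0]
contact_force: [0.7, 0.2, -1.7]
grip_width: 0.025
finger_force: 60.3
```

>>> {"op": "drive_tool", "data": {"increments": [[1,-0.3,-3.8,0,-0.06],[1,-0.3,-3.8,0,0],[1,-0.3,-3.8,0,0],[1,0,-3,-1,0],[1,0,0,-3,0],[1,0,0,0,0],[1,0,0,0,0],[1,0,0,0,0]]}}

```text
t: 19.98
ee_pos: [0.5889, -0.2239, 0.0499]
tool_rot: [-2.017, -2.408, -0.0]
contact_force: [-0.5, 0.3, -0.1]
grip_width: 0.0252
finger_force: 60.2
```

>>> {"op": "drive_tool", "data": {"increments": [[1,-0.2,-0.5,-1,-0.01],[1,0,0,-2,0],[1,0,0,-1.1,0],[1,0,0,0,0],[1,0,0,0,0],[0.2,0,0,0,0],[0.2,0,0,0,0],[0.2,0,0,0,0]]}}

```text
t: 20.65
ee_pos: [0.5874, -0.2297, 0.0092]
tool_rot: [2.029, 2.397, 0.001]
contact_force: [0.2, -0.1, -1.3]
grip_width: 0.034
finger_force: 0.0
```

>>> {"op": "drive_tool", "data": {"increments": [[0.2,0,0,1,0],[0.2,0,0,3,0],[0.2,0,0,4,0],[0.2,-1,3,2,0],[0.2,-2,3,2,0],[0.2,-2,3,0,0],[0.2,-2,3,0,0],[0.2,-2,3,0,0]]}}

```text
t: 21.32
ee_pos: [0.4965, -0.0786, 0.1302]
tool_rot: [2.029, 2.395, 0.003]
contact_force: [0.7, 0.9, -1.6]
grip_width: 0.034
finger_force: 0.0
```

>>> {"op": "drive_tool", "data": {"increments": [[0.2,-2,3,0,0],[0.2,-2,3,0,0],[0.2,-2,3,0,0],[0.2,0,4,0,0],[0.2,0,4,0,0],[0.2,0,4,0,0],[0.2,0,0,0,0],[0.2,0,0,0,0]]}}

```text
t: 21.98
ee_pos: [0.4371, 0.1324, 0.1295]
tool_rot: [2.023, 2.402, 0.002]
contact_force: [0.2, -0.4, -0.5]
grip_width: 0.0344
finger_force: 0.0
```

Run:
```python
from h import *
s=state(); print(s['ee_pos'],s['contact_force'])
c=viewer.read_camera('top'); im=c['pixels']; hsv=cv2.cvtColor(im,cv2.COLOR_RGB2HSV); h=hsv[...,0].astype(int)
X=np.array([.16,-.987]); D=np.array([.987,.16]); Y0=np.array([.511,-.2295])
for n,lo,hi in(('green',40,90),('blue',100,135),('yellow',22,34),('sienna',0,9)):
    m=((h>=lo)&(h<=hi)&(hsv[...,1]>(110 if n!='sienna' else 140))); 
    v,u=np.nonzero(m); P=ray(c,np.c_[u,v].astype(float),.03)-Y0
    q=np.c_[P@X,P@D]; k=(abs(q[:,0])<.07)&(q[:,1]>-.12)&(q[:,1]<.2); q=q[k]
    if len(q)>5: print(n,len(q),np.median(q,0).round(4))
t=im[70:220,320:450,::-1]; c2=viewer.read_camera('side')['pixels'][230:340,240:425,::-1]
cv2.imwrite('pics/p5.png',np.hstack([cv2.resize(t,(380,438)),cv2.resize(c2,(415,438*415//737+192))]) if 0 else cv2.resize(t,(520,600)))
cv2.imwrite('pics/p6.png',cv2.resize(c2,(800,476)))
```

```text
[0.4370633  0.13244018 0.12946648] [ 0.1530225  -0.40614695 -0.52932705]
green 19 [-0.018   0.1464]
blue 130 [-0.0057  0.0731]
yellow 83 [-0.0068 -0.0009]
sienna 120 [ 0.0021 -0.0716]
```

View pics/p5.png

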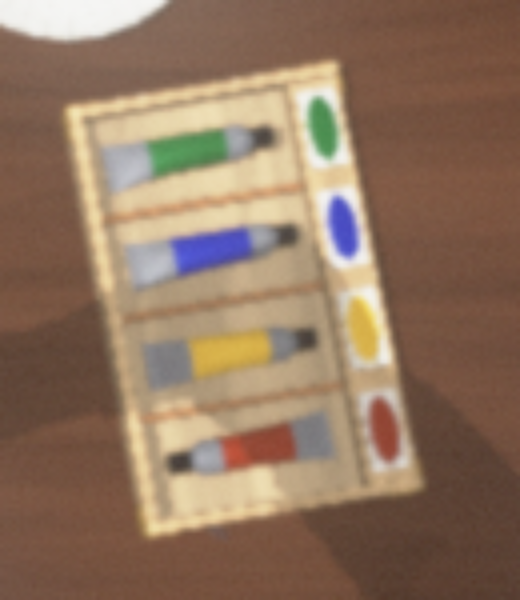

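View pics/p6.png

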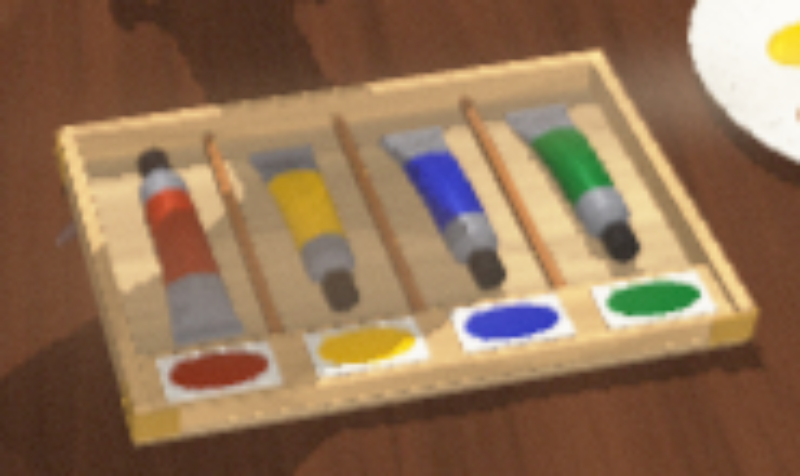

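All four tubes lie flat on the floor of their matching compartments, clear of the battens and ledge. In the top crop green is at (190,150), blue (212,250), yellow (232,355) and sienna (258,447). I'm handing the job in.

```bash
python3 -c "
from station import bot; print(bot.close_job())"
```

```text
the job is handed in; nothing more can be done
None
```

The job is handed in: all four oil tubes lie flat and lengthwise in their colour-matched tray compartments, with the acrylic and pink tubes left untouched; the robot gave no verdict when I handed it in.

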